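# Vent the filter unit and show its filter plate to the inspection camera

### The job

Vent the filter unit: pull its sprung red lever all the way forward to its stop, then ease it slowly back to rest without letting it spring back. Then lift the white flap by its green bar until it stands upright and leave it open, and draw the filter plate out of the bay beneath by its orange tab. Present the plate to the inspection camera, upright, level with the lens, a broad face square to it and 120 mm in front of it (above the orange cross), and finish while still holding it there in the gripper, clear of everything else; leave the other things on the bench undisturbed.

Things in the scene. Friction and masses are not known exactly. Their poses are not given: they have to be found in the camera images.
- unit: Filter unit, navy housing 169 mm deep (x), 280 mm wide (y), 115 mm high, fixed; place and yaw vary. Origin on its underside, mid-width, 59 mm behind its front face. Its x axis points from front to back (the front faces roughly to the robot), y to its left, z up. Red lever at y = -75 mm, flap and the bay it covers at y = +70 mm.
- bay (a point): Middle of the bay floor under the flap, 14 mm above the bench, straight under the plate (unit x = -10, y = +70 mm). The bay is open at the top, inside unit x -53..+61, y 14..126 mm, walls up to 115 mm. Grooves 60 mm high hold the plate's upright edges and stand 18 mm either side of its mid-plane; between them (unit x -43..+23) both sides of the plate are free.
- lever (a joint): Vent lever angle, rad: 0 at rest (leaning back), 1.0 at its forward stop. A spring returns it: about 2.5 N is needed at the bar at the start, about 9 N at the stop; let go, it flies back.
- lever_bar (a point): Centre of the lever's red grip bar: round, 12 mm thick, lying along the unit's y, 74 mm free between the two side arms, open above, in front, behind and below. At rest it is 205 mm above the bench, 1 mm behind the unit's origin (unit x), and the deck is 90 mm below it.
- lever_pivot (a point): Middle of the lever's hinge axis (along the unit's y), 130 mm above the bench, 40 mm in front of the unit's origin (unit x = -40). The bar centre moves on a circle of 85 mm radius about it, from 0.5 rad behind vertical (at rest) over the top to 0.5 rad in front of vertical (stop).
- flap (a joint): Flap angle, rad: 0 closed, 1.57 upright, 1.9 stop. A stiff hinge: it stays where it is left; about 2 N at its bar lifts it.
- flap_bar (a point): Centre of the flap's green grip bar: round, 10 mm thick, lying along the unit's y, 72 mm free between its two arms, held 43 mm in front of the flap's front edge and of the unit's front wall; nothing below it. 118 mm above the bench when closed. The flap is white, 122 mm by 124 mm, 6 mm thick, hinged along its back edge.
- flap_hinge (a point): Middle of the flap's hinge axis (along the unit's y), 118 mm above the bench. The flap bar lies 165 mm in front of it (unit -x) when closed and moves up and back on a circle about it.
- plate_tab (a point): Centre of the filter plate's orange grip tab, hidden under the flap at the start, 98 mm above the bench at unit x = -10, y = +70 mm. Tab 36 mm wide (plate x), 12 mm thick (plate y), 28 mm high. The plate stands upright, its broad faces looking along the unit's y. Plate axes: x along its width, y out of a broad face, z up.
- plate_mid (a point): Centre of the filter plate below its tab, 80 mm wide, 8 mm thick, 70 mm high, white with a round grey filter, about 70 g; 49 mm straight below the tab's centre. It stands loose in its grooves and lifts straight out: 102 mm of lift clears the bay's walls.
- camera: Inspection camera on a stand, fixed; its place and yaw vary. White base plate 240 x 130 x 12 mm with an orange cross, a column at its back and a navy camera head (50 mm cube, top 165 mm above the bench). Origin at the underside of the base, x axis from the lens back into the camera (the lens looks along -x), z up.
- focus (a point): Focus point: 120 mm in front of the lens on its axis, 140 mm above the bench, above the orange cross. Same axes as the camera's. The plate's middle belongs here.
- jar: Bystander: small amber jar, 36 mm across, 35 mm tall, standing on the filter unit's top behind the lever. Origin underneath.
- lenscap: Bystander: black lens cap, a disc 42 mm across and 12 mm high, lying on the camera's base plate beside the orange cross. Origin underneath.
- reagent: Bystander: brown reagent bottle, 68 mm across, 150 mm tall. Origin underneath.
- beaker: Bystander: glass beaker, 72 mm across, 90 mm tall. Origin underneath.
- dish: Bystander: white weighing dish, 70 mm across, 20 mm high. Origin underneath.
- spatula: Bystander: lab spatula, 180 mm long, lying flat; origin at its middle underneath.
- can: Bystander: white and blue can, 60 mm across, 90 mm tall. Origin underneath.

How it is judged:
By the outcome, as a careful person would: the job done as asked, in the order asked, and still so for the second after the job is handed in, while the arm keeps its last pose, push and grip.
It also fails if it takes over 69 s, if anything falls off the work surface, if the arm or the gripper's body presses on something with over 40 N, if the wrist force passes 120 N, or if a joint passes its speed limit or range.

### The arm

A 7-joint arm with a two-finger parallel gripper is mounted at the origin on the work surface. World frame = base frame: x ahead of the robot, y to its left, z up, the work surface at z = 0. Lengths are in mm, angles in rad, forces in N, time in s.
With the tool pointing down it reaches from about 400 to 750 mm from the base axis. Payload 19.5 kg.
Tool frame: the origin (TCP) lies at the very end of the fingers, on their centre line; the grasp point (between the pads) lies 19 mm behind it (robot.grip_point_offset is the distance from the TCP to the grasp point, in mm); z points along the fingers, y is the line along which they close (so a half turn about z gives the same grasp; the last joint's range is limited). The gripper opens to 85 mm and grips with 20 to 120 N. Pads are 22 mm wide; open, the fingers measure 114 mm over their backs; the gripper's body (76 mm by 85 mm) begins 54 mm behind the grasp point. The pads swing forward as they close: fully open they stand 13 mm farther back than shut.
Start: joints at [-0.042, 0.707, -0.028, 1.485, 0.022, 0.951, -0.075], TCP at [574.97, 0.003, 199.068] pointing down, gripper open.
Joint ranges: [-2.71, 2.71], [-0.32, 2.16], [-1.57, 1.52], [0, 2.45], [-1.46, 4.6], [0, 2.02], [-2.83, 2.83]. Speed limits (rad/s): [1.89, 1.89, 2.57, 2.57, 3.01, 3.01, 3.01].

### API

Orientations are given as a unit quaternion [x, y, z, w].
In Python, from cell import robot, cams, workorder gives the robot as it stands. The module is installed in compiled form; this text tells all that it offers.
- The arm moves only by the tool jog_arm, never from a script. Its argument "motion" is a list of rows, each an object of numbers: "tx", "ty", "tz": the shift along the world's x, y, z as a fraction of full scale; "rx", "ry", "rz": the turn, a rotation vector about the world's x, y, z as a fraction of full scale. In form: [{"tx": .., "ty": .., "tz": .., "rx": .., "ry": .., "rz": ..}, ...]. A call has 1 to 10 rows; each row is the pose to reach, as a shift and turn from the pose commanded when the call began, turning the shorter way round; what a row does not reach only later rows make up. Full scale, the value 1, is 0.1 m for a shift and 180 degrees for a turn. A row lasts 1/12 s, in which the tool goes at most 41.7 mm and 7.16 degrees, less where a joint would pass 70% of its speed; a pose out of reach is approached as far as the arm can. A call with a number of a shift or a turn outside -1 to 1 is refused whole. A call with a gripper value outside its range is refused whole. "claw" is the opening, from 0 (shut) to 1 (fully open), set as the call begins (left out, the last holds). The fingers move at their own pace and stop on an object; "squeeze" is the grip in N (left out, the last holds). Time passes only in rows, so rows that repeat a pose let the fingers close. It gives the time, the measured TCP pose, the force, the opening and the grip force at its end, in the units of the state.
- robot.state(): the state, without advancing time (a new reading comes with each control period).
- cams.grab_frame(name): name is "scene" or "side" or "wrist"; returns the picture (400x640x3 uint8, blue, green, red); there is no depth.
- cams.get_calibration(name): a dict with "camera_matrix" (3x3 intrinsics, pixels), "dist" ([k1, k2, p1, p2, k3] as OpenCV has them; the pictures are not rectified), "R" (3x3) and "t" (3): a world point X has camera coordinates R X + t. Camera axes: x right, y down, z forward; pixel columns grow to the right and rows downward; lengths in mm; the calibration is good to about 2 mm. A picture is of the moment at which its call begins: read the wrist's pose just before it. get_calibration takes no time and is no camera call; for the wrist camera it gives the pose at the moment of the call.
- workorder.hand_in(): hands the job in; it is judged then, once.
The state is a dict: "time_s": time; "joint_pos": joint angles; "joint_vel": joint speeds; "tau": joint torques, N m; "tool_pos": TCP position; "tcp_rot": TCP orientation; "ft_force": force on the tool from outside, world axes, zero at the start; "wrist_torque": the same for the moment, N m; "grip_width": opening from 0.0 (shut) to 1.0 (fully open); "finger_force": force on a finger pad.
Only numpy, scipy, OpenCV 4.12 (cv2) and the standard library are available. Lean on these libraries where they do the work, as an engineer would, in place of code of your own. Each camera call takes 0.05 s, during which the arm holds its last target. There are 200 camera calls.

## Working session

There is one attempt and no reset: what is moved stays moved. The work goes in short steps, Python scripts to look and compute and a tool call to move; the robot and the scene stay as the last step left them, time stands still between calls to the robot, and variables do not carry over. Pictures are saved under pics/ and viewed, at most 10 in all, crops included, and the job is handed in when it is done.

Besides the shell and the picture viewer there is one more tool, called after "Emit:" by a JSON object that holds its "fn" and its "kwargs", one argument or row to a line. jog_arm: Moves the arm, as the interface text tells. Shift numbers are shares of 0.1 m and turn numbers shares of 180 degrees, none past 1 either way. Its arguments: {"type":"object","properties":{"motion":{"type":"array","items":{"type":"object","properties":{"tx":{"type":"number","minimum":-1,"maximum":1},"ty":{"type":"number","minimum":-1,"maximum":1},"tz":{"type":"number","minimum":-1,"maximum":1},"rx":{"type":"number","minimum":-1,"maximum":1},"ry":{"type":"number","minimum":-1,"maximum":1},"rz":{"type":"number","minimum":-1,"maximum":1}}}},"claw":{"type":"number"},"squeeze":{"type":"number"}},"required":["motion"]}

```bash
mkdir -p pics; python3 - <<'E'
from cell import robot,cams
import cv2,numpy as np
s=robot.state();print(s)
a=cams.grab_frame("scene");b=cams.grab_frame("side")
cv2.imwrite("pics/scene0.png",a);cv2.imwrite("pics/side0.png",b)
for n in("scene","side","wrist"):
    c=cams.get_calibration(n);print(n,np.round(c["camera_matrix"],1).tolist(),np.round(c["dist"],3),np.round(-np.array(c["R"]).T@c["t"]),np.round(c["R"],2).tolist())
E
```

```text
{'time_s': 0.0, 'joint_pos': array([-0.04167251,  0.70707728, -0.02762469,  1.48498434,  0.0219861 ,
        0.95089384, -0.07549774]), 'joint_vel': array([ 0.00071291, -0.00011794, -0.00071162,  0.00016092,  0.0006952 ,
       -0.00127805, -0.00134424]), 'tau': array([-3.35119905e-03, -8.83210659e+01,  1.23306759e+00, -2.36173260e+01,
        1.66974653e-02,  6.38553465e-03, -2.14882397e-05]), 'tool_pos': array([ 5.74710485e+02, -9.69087421e-03,  1.98645625e+02]), 'tcp_rot': array([ 7.07116446e-01,  7.07096917e-01, -3.81162221e-04, -3.68995764e-04]), 'ft_force': array([-0.20887421,  0.44310525,  0.21968967]), 'wrist_torque': array([-0.01776891,  0.00443191,  0.02985393]), 'finger_force': 0.0, 'grip_width': 0.9985218094669386}
scene [[393.5, 0.0, 321.1], [0.0, 393.5, 204.5], [0.0, 0.0, 1.0]] [-0.001  0.     0.     0.     0.   ] [1434.  429.  963.] [[-0.4, 0.92, -0.02], [0.57, 0.23, -0.79], [-0.72, -0.33, -0.61]]
side [[426.1, 0.0, 309.6], [0.0, 426.1, 202.5], [0.0, 0.0, 1.0]] [-0.115  0.     0.     0.     0.   ] [ 82. 884. 959.] [[-0.91, -0.41, 0.02], [-0.27, 0.57, -0.77], [0.31, -0.71, -0.63]]
wrist [[340.4, 0.0, 321.2], [0.0, 340.4, 201.2], [0.0, 0.0, 1.0]] [-0.011  0.     0.     0.     0.   ] [575.  78. 374.] [[1.0, 0.0, -0.0], [0.0, -0.95, 0.3], [-0.0, -0.3, -0.95]]
```

View pics/scene0.png

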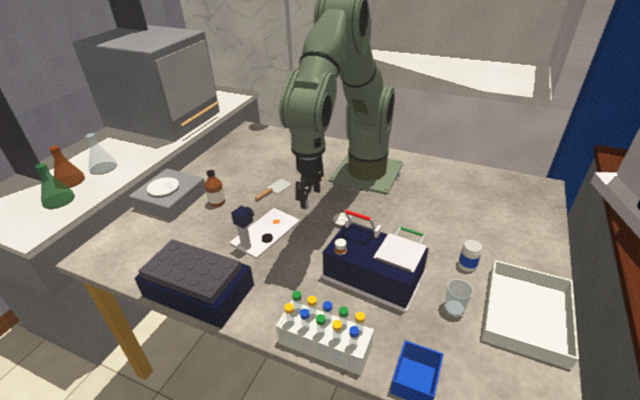

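View pics/side0.png

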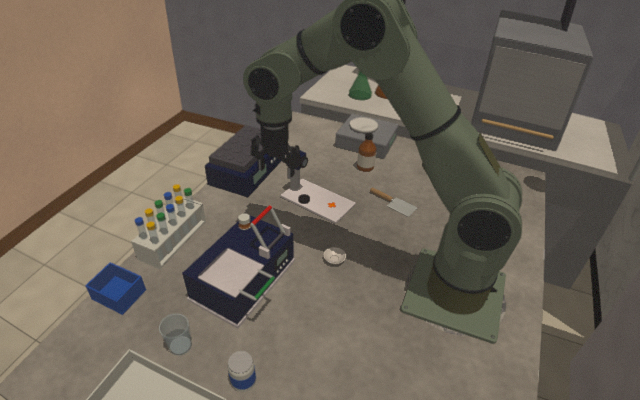

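The scene view shows the unit with the red lever at (357,215), the green bar at (411,231) and the camera head at (241,214). The side view shows red at (262,215), green at (263,288) and the orange cross at (332,205).

```bash
cat > h.py <<'E'
import cv2,numpy as np
from cell import robot,cams
def ray(c,uv):
    p=cv2.undistortPoints(np.array([[uv]],float),np.array(c["camera_matrix"]),np.array(c["dist"]))[0,0]
    R=np.array(c["R"]);return -R.T@np.array(c["t"]).ravel(), R.T@np.array([p[0],p[1],1])
def onz(c,uv,z):
    o,d=ray(c,uv);return o+d*(z-o[2])/d[2]
def tri(c1,u1,c2,u2):
    o,d=ray(c1,u1);p,e=ray(c2,u2);k=np.linalg.lstsq(np.c_[d,-e],p-o,rcond=None)[0]
    return (o+d*k[0]+p+e*k[1])/2,np.linalg.norm(o+d*k[0]-p-e*k[1])
def mask(im,col,roi):
    h=cv2.cvtColor(im,cv2.COLOR_BGR2HSV);H,S,V=[h[...,i].astype(int) for i in range(3)]
    m={"red":((H<6)|(H>172))&(S>150)&(V>90),"green":(H>45)&(H<80)&(S>120)&(V>40),"orange":(H>6)&(H<18)&(S>170)&(V>120)}[col]
    k=np.zeros_like(m);x0,y0,x1,y1=roi;k[y0:y1,x0:x1]=True
    m=(m&k).astype(np.uint8);n,l,st,ce=cv2.connectedComponentsWithStats(m)
    if n<2:return None
    i=1+np.argmax(st[1:,4]);p=np.argwhere(l==i)[:,::-1].astype(float)
    c=p.mean(0);w=np.linalg.eigh(np.cov((p-c).T))[1][:,1];t=(p-c)@w
    return c,c+w*t.min(),c+w*t.max(),len(p)
E
python3 - <<'E'
from h import *
np.set_printoptions(precision=1,suppress=True)
I={n:cv2.imread(f"pics/{n}0.png") for n in("scene","side")};C={n:cams.get_calibration(n) for n in I}
roi={"red":{"scene":(335,200,385,230),"side":(240,195,285,240)},"green":{"scene":(390,220,435,245),"side":(245,265,290,310)},"orange":{"scene":(265,212,290,232),"side":(320,195,345,215)}}
for col,z in(("red",205),("green",118),("orange",12)):
    r={n:mask(I[n],col,roi[col][n]) for n in I}
    for n in I: print(col,n,r[n][3],r[n][0],*[onz(C[n],q,z) for q in r[n][:3]])
    print(tri(C["scene"],r["scene"][0],C["side"],r["side"][0]))
for n,roi in(("scene",(220,180,450,320)),("side",(170,140,370,340))):
    x0,y0,x1,y1=roi;cv2.imwrite(f"pics/c_{n}.png",cv2.resize(I[n][y0:y1,x0:x1],None,fx=3,fy=3,interpolation=cv2.INTER_CUBIC))
E
```

```text
red scene 80 [357.2 214.7] [543.8 140.6 205. ] [547.8 179.8 205. ] [539.7  99.5 205. ]
red side 103 [261.3 214.9] [543.8 140.1 205. ] [538.9  97.8 205. ] [548.2 178.1 205. ]
(array([543.7, 140.4, 205.1]), np.float64(0.3223530591760486))
green scene 31 [411.7 231. ] [454.  296.9 118. ] [457.1 330.4 118. ] [450.7 260.5 118. ]
green side 90 [263.9 287.5] [454.9 295.6 118. ] [450.5 255.1 118. ] [458.6 330.4 118. ]
(array([454.6, 296.6, 118.8]), np.float64(0.8316762896105996))
orange scene 12 [276.2 221.2] [ 469.1 -201.5   12. ] [ 464.4 -195.9   12. ] [ 474.8 -208.3   12. ]
orange side 23 [331.5 204.4] [ 468.1 -205.2   12. ] [ 460.2 -209.3   12. ] [ 476.  -201.1   12. ]
(array([ 468. , -203. ,   12.2]), np.float64(2.759210174233389))
```

View pics/c_scene.png

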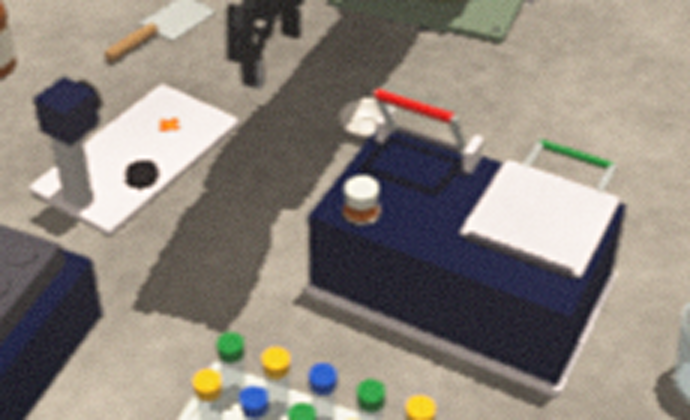

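View pics/c_side.png

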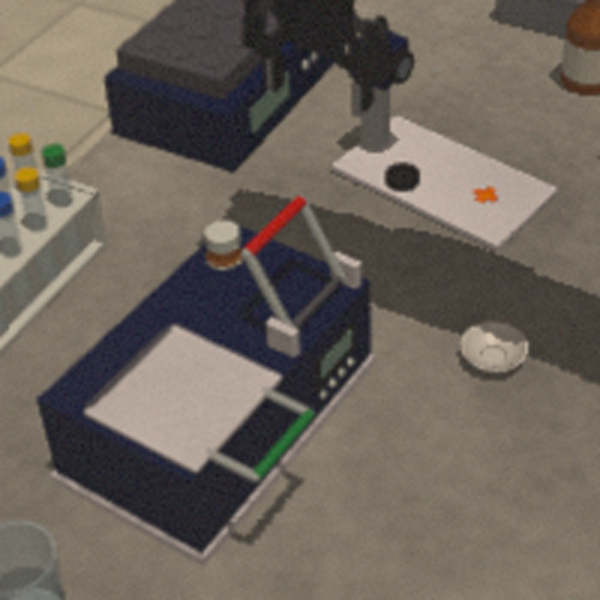

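The crops show the base plate corners clearly in both views, with the camera head at the base's left end. The lever leans back and the flap is closed. I'll measure the stand next.

```bash
python3 - <<'E'
from h import *
np.set_printoptions(precision=1,suppress=True)
C={n:cams.get_calibration(n) for n in("scene","side")}
k={"scene":([(32,187),(110,231),(238,121),(165,85)],(220,180)),"side":([(333,165),(398,118),(555,187),(498,244)],(170,140))}
for n,(q,o) in k.items():
    for p in q: print(n,onz(C[n],(p[0]/3+o[0],p[1]/3+o[1]),12))
    for nm,p,z in {"scene":[("headtop",(68,88),165),("cap",(141,172),24)],"side":[("cap",(402,174),24)]}[n]: print(nm,onz(C[n],(p[0]/3+o[0],p[1]/3+o[1]),z))
# masks: white base
for n,roi in(("scene",(228,205,302,260)),("side",(278,176,358,224))):
    im=cv2.imread(f"pics/{n}0.png");h=cv2.cvtColor(im,cv2.COLOR_BGR2HSV)
    m=np.zeros(im.shape[:2],np.uint8);x0,y0,x1,y1=roi
    g=h[y0:y1,x0:x1];m[y0:y1,x0:x1]=((g[...,2]>165)&(g[...,1]<40))*255
    l,st=cv2.connectedComponentsWithStats(m)[1:3];i=1+np.argmax(st[1:,4])
    c=max(cv2.findContours((l==i).astype(np.uint8),0,1)[0],key=cv2.contourArea)
    P=np.array([onz(C[n],p[0].astype(float),12)[:2] for p in c],np.float32)
    print(n,st[i],cv2.minAreaRect(P),cv2.boxPoints(cv2.minAreaRect(P)).tolist())
E
```

```text
scene [ 633.1 -295.3   12. ]
scene [ 660.5 -171.6   12. ]
scene [ 431.3 -123.2   12. ]
scene [ 401.6 -244.4   12. ]
headtop [ 612.8 -232.5  165. ]
cap [ 571.9 -181.    24. ]
side [ 651.7 -175.9   12. ]
side [ 621.9 -296.2   12. ]
side [ 397.4 -252.2   12. ]
side [ 421.1 -129.2   12. ]
cap [ 563.9 -182.4   24. ]
scene [ 246  208   54   50 1246] ((528.2998657226562, -213.86431884765625), (137.2108154296875, 246.98106384277344), 78.33057403564453) [[393.48529052734375, -256.07391357421875], [635.3615112304688, -306.02947998046875], [663.1144409179688, -171.65472412109375], [421.23822021484375, -121.69915771484375]]
side [ 281  179   74   43 1197] ((525.5142822265625, -214.86814880371094), (127.17252349853516, 236.92022705078125), 77.49307250976562) [[396.09515380859375, -251.29205322265625], [627.3932495117188, -302.59893798828125], [654.9334106445312, -178.44424438476562], [423.63531494140625, -127.13735961914062]]
```

Emit:
{"fn": "jog_arm", "kwargs": {
  "motion": [
    {"tz":0.4,"ty":0.3},
    {"tz":0.45,"ty":0.7,"tx":-0.2,"rz":-0.032},
    {"tz":0.45,"ty":1,"tx":-0.31,"rz":-0.032},
    {"tz":0.45,"ty":1,"tx":-0.31,"rz":-0.032},
    {"tz":0.45,"ty":1,"tx":-0.31,"rz":-0.032}
  ],
  "claw": 0.35,
  "squeeze": 30
}}

```text
schema error: expected keys tx, ty, tz, rx, ry, rz
```

Emit:
{"fn": "jog_arm", "kwargs": {
  "motion": [
    {"ty":0.404},
    {"ty":0.404},
    {"ty":0.404},
    {"ty":0.404},
    {"ty":0.404}
  ]
}}

```text
schema error: expected keys tx, ty, tz, rx, ry, rz
```

Emit:
{"fn": "jog_arm", "kwargs": {
  "motion": [
    {"tx":0,"ty":0.3,"tz":0.4,"rx":0,"ry":0,"rz":0},
    {"tx":-0.2,"ty":0.7,"tz":0.45,"rx":0,"ry":0,"rz":-0.032},
    {"tx":-0.31,"ty":1,"tz":0.45,"rx":0,"ry":0,"rz":-0.032},
    {"tx":-0.31,"ty":1,"tz":0.45,"rx":0,"ry":0,"rz":-0.032}
  ],
  "claw": 0.35,
  "squeeze": 30
}}

```text
time_s: 0.43
tool_pos: [541.6, 108.0, 244.8]
tcp_rot: [0.739, 0.674, 0.001, -0.002]
ft_force: [0.4, 1.5, 0.8]
grip_width: 0.457
finger_force: 0.0
```

Emit:
{"fn": "jog_arm", "kwargs": {
  "motion": [
    {"tx":0,"ty":0.404,"tz":0,"rx":0,"ry":0,"rz":0},
    {"tx":0,"ty":0.404,"tz":0,"rx":0,"ry":0,"rz":0},
    {"tx":0,"ty":0.404,"tz":0,"rx":0,"ry":0,"rz":0},
    {"tx":0,"ty":0.404,"tz":0,"rx":0,"ry":0,"rz":0}
  ]
}}

```text
time_s: 0.77
tool_pos: [543.9, 140.0, 243.8]
tcp_rot: [0.742, 0.671, -0.0, -0.0]
ft_force: [-0.5, -0.1, 0.4]
grip_width: 0.351
finger_force: 0.0
```

Emit:
{"fn": "jog_arm", "kwargs": {
  "motion": [
    {"tx":0,"ty":0,"tz":-0.2,"rx":0,"ry":0,"rz":0},
    {"tx":0,"ty":0,"tz":-0.4,"rx":0,"ry":0,"rz":0},
    {"tx":0,"ty":0,"tz":-0.59,"rx":0,"ry":0,"rz":0},
    {"tx":0,"ty":0,"tz":-0.59,"rx":0,"ry":0,"rz":0}
  ]
}}

```text
time_s: 1.1
tool_pos: [542.8, 138.9, 182.2]
tcp_rot: [0.742, 0.67, -0.002, -0.001]
ft_force: [-0.8, 0.1, -0.5]
grip_width: 0.35
finger_force: 0.0
```

```bash
python3 - <<'E'
from h import *
im=cams.grab_frame("side");print(robot.state()["ft_force"],robot.state()["tool_pos"])
w=cams.grab_frame("wrist")
cv2.imwrite("pics/a1.png",np.hstack([cv2.resize(im[150:270,180:340],(640,480),interpolation=2)[:, :],])) 
cv2.imwrite("pics/w1.png",w)
E
```

```text
[0.35171502 0.77144947 1.3428348 ] [543.49869848 139.22502351 184.1513206 ]
```

View pics/a1.png

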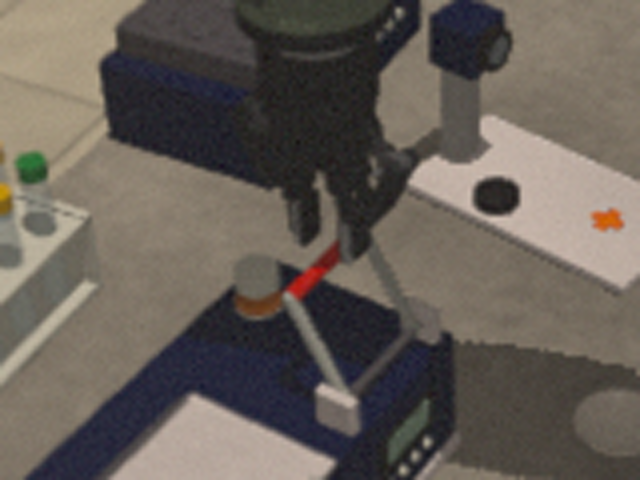

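The bar (crop ~315,270) passes between the fingers, clear of both arms, and nothing else is touched. I'll close to a loose straddle and pull along the arc.

Emit:
{"fn": "jog_arm", "kwargs": {
  "motion": [
    {"tx":0,"ty":0,"tz":0.02,"rx":0,"ry":0,"rz":0},
    {"tx":0,"ty":0,"tz":0.02,"rx":0,"ry":0,"rz":0},
    {"tx":-0.06,"ty":0.006,"tz":0.05,"rx":0,"ry":0,"rz":0},
    {"tx":-0.11,"ty":0.011,"tz":0.07,"rx":0,"ry":0,"rz":0},
    {"tx":-0.16,"ty":0.016,"tz":0.09,"rx":0,"ry":0,"rz":0},
    {"tx":-0.22,"ty":0.022,"tz":0.1,"rx":0,"ry":0,"rz":0},
    {"tx":-0.27,"ty":0.027,"tz":0.11,"rx":0,"ry":0,"rz":0},
    {"tx":-0.33,"ty":0.033,"tz":0.12,"rx":0,"ry":0,"rz":0},
    {"tx":-0.38,"ty":0.038,"tz":0.12,"rx":0,"ry":0,"rz":0},
    {"tx":-0.43,"ty":0.043,"tz":0.12,"rx":0,"ry":0,"rz":0}
  ],
  "claw": 0.18
}}

```text
time_s: 2.03
tool_pos: [500.4, 144.8, 197.1]
tcp_rot: [0.742, 0.671, -0.0, -0.0]
ft_force: [1.0, 0.2, -0.4]
grip_width: 0.182
finger_force: 0.0
```

Emit:
{"fn": "jog_arm", "kwargs": {
  "motion": [
    {"tx":-0.05,"ty":0.005,"tz":0,"rx":0,"ry":0,"rz":0},
    {"tx":-0.1,"ty":0.01,"tz":-0.01,"rx":0,"ry":0,"rz":0},
    {"tx":-0.15,"ty":0.015,"tz":-0.02,"rx":0,"ry":0,"rz":0},
    {"tx":-0.2,"ty":0.02,"tz":-0.03,"rx":0,"ry":0,"rz":0},
    {"tx":-0.25,"ty":0.025,"tz":-0.04,"rx":0,"ry":0,"rz":0},
    {"tx":-0.3,"ty":0.03,"tz":-0.06,"rx":0,"ry":0,"rz":0},
    {"tx":-0.34,"ty":0.034,"tz":-0.08,"rx":0,"ry":0,"rz":0},
    {"tx":-0.38,"ty":0.038,"tz":-0.1,"rx":0,"ry":0,"rz":0},
    {"tx":-0.41,"ty":0.041,"tz":-0.1,"rx":0,"ry":0,"rz":0},
    {"tx":-0.41,"ty":0.041,"tz":-0.1,"rx":0,"ry":0,"rz":0}
  ]
}}

```text
time_s: 2.87
tool_pos: [459.5, 148.9, 187.0]
tcp_rot: [0.742, 0.671, -0.0, -0.0]
ft_force: [-0.1, -0.3, 0.1]
grip_width: 0.18
finger_force: 0.0
```

The force is too low for a lever near its stop, so I'm checking.

```bash
python3 - <<'E'
from h import *
a=cams.grab_frame("side");b=cams.grab_frame("scene");w=cams.grab_frame("wrist")
cv2.imwrite("pics/a2.png",np.hstack([cv2.resize(a[160:260,200:320],(480,400)),cv2.resize(b[150:250,300:380],(320,400))]))
s=robot.state();print(s["ft_force"],s["wrist_torque"])
for n,im,roi in(("side",a,(200,150,330,260)),("scene",b,(300,170,400,260)),):
    r=mask(im,"red",roi);print(n,r, onz(cams.get_calibration(n),r[0],205))
E
```

```text
[ 0.02011747 -0.68765288  1.06536767] [0.01434877 0.01672849 0.01079298]
side (array([261.42465753, 214.84931507]), array([270.26301545, 206.27098812]), array([252.99790116, 223.02815009]), 73) [543.58956472 139.98371989 205.        ]
scene (array([356.59493671, 214.70886076]), array([369.08635752, 218.7318597 ]), array([345.00741616, 210.9769728 ]), 79) [544.63537452 138.82511483 205.        ]
```

View pics/a2.png

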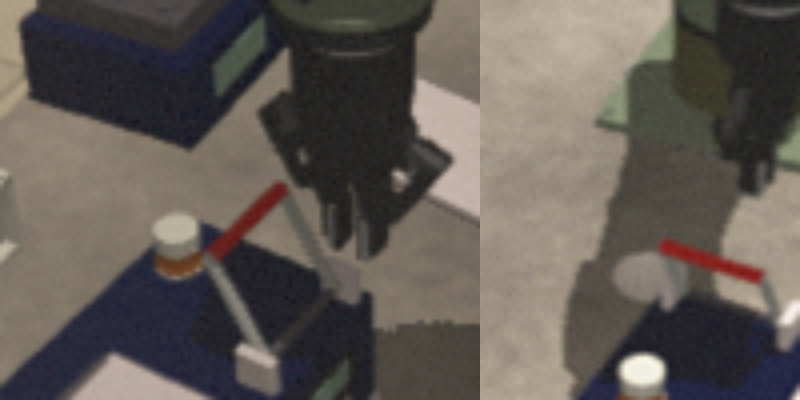

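The lever never moved: it is still at rest (red at side 261,215). The fingertips are at about side (288,223) and scene (369,197), so I'll compare their true height with the TCP.

```bash
python3 - <<'E'
from h import *
C={n:cams.get_calibration(n) for n in("scene","side")}
print(tri(C["side"],(288.3,223),C["scene"],(369,197.5)))
tp=robot.state()["tool_pos"];print(tp)
for n in C:
    R,t,K,D=[np.array(C[n][k],float) for k in("R","t","camera_matrix","dist")]
    for dz in(0,10,20):print(n,dz,cv2.projectPoints((tp+[0,0,dz])[None],cv2.Rodrigues(R)[0],t,K,D)[0].ravel())
    for dx in (-6,6): print(n,"bar",cv2.projectPoints(np.array([[542.8,138.9,182.2+0]]),cv2.Rodrigues(R)[0],t,K,D)[0].ravel())
E
```

```text
(array([458.56968811, 148.91734767, 214.78338764]), np.float64(1.8251450891229921))
[460.19062518 148.79459474 187.15328332]
scene 0 [368.17936253 204.43733945]
scene 10 [368.34085514 201.96350339]
scene 20 [368.50391481 199.46562481]
scene bar [356.56871241 220.10894104]
scene bar [356.56871241 220.10894104]
side 0 [287.70284543 230.83928097]
side 10 [287.65493642 228.06072166]
side 20 [287.60669441 225.24989198]
side bar [262.30250915 221.00162403]
side bar [262.30250915 221.00162403]
```

Emit:
{"fn": "jog_arm", "kwargs": {
  "motion": [
    {"tx":0,"ty":0,"tz":0.35,"rx":0,"ry":0,"rz":0},
    {"tx":0.2,"ty":-0.02,"tz":0.6,"rx":0,"ry":0,"rz":0},
    {"tx":0.5,"ty":-0.05,"tz":0.6,"rx":0,"ry":0,"rz":0},
    {"tx":0.836,"ty":-0.084,"tz":0.6,"rx":0,"ry":0,"rz":0},
    {"tx":0.836,"ty":-0.084,"tz":0.6,"rx":0,"ry":0,"rz":0},
    {"tx":0.836,"ty":-0.084,"tz":0.4,"rx":0,"ry":0,"rz":0},
    {"tx":0.836,"ty":-0.084,"tz":0.1,"rx":0,"ry":0,"rz":0},
    {"tx":0.836,"ty":-0.084,"tz":-0.1,"rx":0,"ry":0,"rz":0},
    {"tx":0.836,"ty":-0.084,"tz":-0.27,"rx":0,"ry":0,"rz":0},
    {"tx":0.836,"ty":-0.084,"tz":-0.27,"rx":0,"ry":0,"rz":0}
  ],
  "claw": 0.4
}}

```text
time_s: 3.85
tool_pos: [542.4, 140.0, 157.3]
tcp_rot: [0.742, 0.671, -0.002, -0.001]
ft_force: [-0.1, 0.6, -0.4]
grip_width: 0.4
finger_force: 0.0
```

```bash
python3 - <<'E'
from h import *
s=robot.state();print(s["ft_force"],s["tool_pos"],robot.grip_point_offset)
a=cams.grab_frame("side");b=cams.grab_frame("scene");w=cams.grab_frame("wrist")
cv2.imwrite("pics/a3.png",np.hstack([cv2.resize(a[160:260,210:310],(400,400)),cv2.resize(b[150:250,300:400],(400,400))]))
cv2.imwrite("pics/w3.png",w)
E
```

```text
[-0.06177654  0.63982375 -0.36654921] [542.39248452 139.97945959 157.29068202] 18.700000000000003
```

View pics/a3.png

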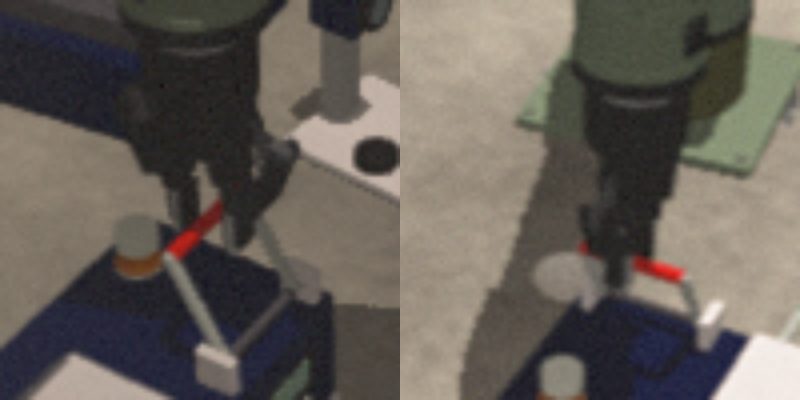

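The bar now passes between the fingers with the tips about 20 mm below it. The real tips sit about 27 mm above the reported TCP, and I'll allow for that from here.

Emit:
{"fn": "jog_arm", "kwargs": {
  "motion": [
    {"tx":0,"ty":0,"tz":0,"rx":0,"ry":0,"rz":0},
    {"tx":0,"ty":0,"tz":0,"rx":0,"ry":0,"rz":0},
    {"tx":0,"ty":0,"tz":0,"rx":0,"ry":0,"rz":0},
    {"tx":-0.04,"ty":0.004,"tz":0.02,"rx":0,"ry":0,"rz":0},
    {"tx":-0.08,"ty":0.008,"tz":0.04,"rx":0,"ry":0,"rz":0},
    {"tx":-0.12,"ty":0.012,"tz":0.06,"rx":0,"ry":0,"rz":0},
    {"tx":-0.16,"ty":0.016,"tz":0.07,"rx":0,"ry":0,"rz":0},
    {"tx":-0.2,"ty":0.02,"tz":0.08,"rx":0,"ry":0,"rz":0},
    {"tx":-0.2,"ty":0.02,"tz":0.08,"rx":0,"ry":0,"rz":0}
  ],
  "claw": 0.18
}}

```text
time_s: 4.75
tool_pos: [523.8, 142.5, 169.0]
tcp_rot: [0.742, 0.671, 0.001, 0.001]
ft_force: [4.6, -0.5, 4.2]
grip_width: 0.179
finger_force: 2.7
```

Emit:
{"fn": "jog_arm", "kwargs": {
  "motion": [
    {"tx":-0.07,"ty":0.007,"tz":0.01,"rx":0,"ry":0,"rz":0},
    {"tx":-0.14,"ty":0.014,"tz":0.02,"rx":0,"ry":0,"rz":0},
    {"tx":-0.21,"ty":0.021,"tz":0.02,"rx":0,"ry":0,"rz":0},
    {"tx":-0.28,"ty":0.028,"tz":0.02,"rx":0,"ry":0,"rz":0},
    {"tx":-0.35,"ty":0.035,"tz":0.01,"rx":0,"ry":0,"rz":0},
    {"tx":-0.42,"ty":0.042,"tz":0,"rx":0,"ry":0,"rz":0},
    {"tx":-0.49,"ty":0.049,"tz":-0.02,"rx":0,"ry":0,"rz":0},
    {"tx":-0.55,"ty":0.055,"tz":-0.05,"rx":0,"ry":0,"rz":0},
    {"tx":-0.6,"ty":0.06,"tz":-0.08,"rx":0,"ry":0,"rz":0},
    {"tx":-0.6,"ty":0.06,"tz":-0.08,"rx":0,"ry":0,"rz":0}
  ]
}}

```text
time_s: 5.58
tool_pos: [463.7, 148.6, 160.2]
tcp_rot: [0.742, 0.671, 0.001, 0.0]
ft_force: [7.2, 0.4, 4.0]
grip_width: 0.18
finger_force: 3.6
```

Emit:
{"fn": "jog_arm", "kwargs": {
  "motion": [
    {"tx":-0.02,"ty":0.002,"tz":0,"rx":0,"ry":0,"rz":0},
    {"tx":-0.04,"ty":0.004,"tz":0,"rx":0,"ry":0,"rz":0},
    {"tx":-0.06,"ty":0.006,"tz":0,"rx":0,"ry":0,"rz":0},
    {"tx":-0.06,"ty":0.006,"tz":0,"rx":0,"ry":0,"rz":0}
  ]
}}

```text
time_s: 5.92
tool_pos: [461.0, 148.9, 160.3]
tcp_rot: [0.742, 0.67, 0.003, 0.002]
ft_force: [26.8, -2.8, -19.7]
grip_width: 0.184
finger_force: 13.5
```

Emit:
{"fn": "jog_arm", "kwargs": {
  "motion": [
    {"tx":0.02,"ty":-0.002,"tz":0,"rx":0,"ry":0,"rz":0},
    {"tx":0.045,"ty":-0.004,"tz":0,"rx":0,"ry":0,"rz":0},
    {"tx":0.07,"ty":-0.007,"tz":0.01,"rx":0,"ry":0,"rz":0},
    {"tx":0.095,"ty":-0.01,"tz":0.03,"rx":0,"ry":0,"rz":0},
    {"tx":0.12,"ty":-0.012,"tz":0.04,"rx":0,"ry":0,"rz":0},
    {"tx":0.145,"ty":-0.015,"tz":0.05,"rx":0,"ry":0,"rz":0},
    {"tx":0.17,"ty":-0.017,"tz":0.06,"rx":0,"ry":0,"rz":0},
    {"tx":0.195,"ty":-0.02,"tz":0.07,"rx":0,"ry":0,"rz":0},
    {"tx":0.22,"ty":-0.022,"tz":0.075,"rx":0,"ry":0,"rz":0},
    {"tx":0.245,"ty":-0.025,"tz":0.08,"rx":0,"ry":0,"rz":0}
  ]
}}

```text
time_s: 6.75
tool_pos: [482.8, 146.4, 168.1]
tcp_rot: [0.742, 0.671, 0.0, 0.0]
ft_force: [8.3, -0.5, -5.3]
grip_width: 0.179
finger_force: 3.8
```

Emit:
{"fn": "jog_arm", "kwargs": {
  "motion": [
    {"tx":0.025,"ty":-0.002,"tz":0.01,"rx":0,"ry":0,"rz":0},
    {"tx":0.05,"ty":-0.005,"tz":0.015,"rx":0,"ry":0,"rz":0},
    {"tx":0.075,"ty":-0.007,"tz":0.02,"rx":0,"ry":0,"rz":0},
    {"tx":0.1,"ty":-0.01,"tz":0.025,"rx":0,"ry":0,"rz":0},
    {"tx":0.125,"ty":-0.012,"tz":0.025,"rx":0,"ry":0,"rz":0},
    {"tx":0.15,"ty":-0.015,"tz":0.025,"rx":0,"ry":0,"rz":0},
    {"tx":0.175,"ty":-0.017,"tz":0.025,"rx":0,"ry":0,"rz":0},
    {"tx":0.2,"ty":-0.02,"tz":0.02,"rx":0,"ry":0,"rz":0},
    {"tx":0.225,"ty":-0.022,"tz":0.015,"rx":0,"ry":0,"rz":0},
    {"tx":0.25,"ty":-0.025,"tz":0.01,"rx":0,"ry":0,"rz":0}
  ]
}}

```text
time_s: 7.58
tool_pos: [507.8, 143.9, 169.4]
tcp_rot: [0.742, 0.671, 0.001, 0.0]
ft_force: [5.8, -0.6, 4.6]
grip_width: 0.18
finger_force: 2.7
```

Emit:
{"fn": "jog_arm", "kwargs": {
  "motion": [
    {"tx":0.02,"ty":-0.002,"tz":-0.005,"rx":0,"ry":0,"rz":0},
    {"tx":0.04,"ty":-0.004,"tz":-0.01,"rx":0,"ry":0,"rz":0},
    {"tx":0.06,"ty":-0.006,"tz":-0.015,"rx":0,"ry":0,"rz":0},
    {"tx":0.08,"ty":-0.008,"tz":-0.02,"rx":0,"ry":0,"rz":0},
    {"tx":0.1,"ty":-0.01,"tz":-0.025,"rx":0,"ry":0,"rz":0},
    {"tx":0.12,"ty":-0.012,"tz":-0.03,"rx":0,"ry":0,"rz":0},
    {"tx":0.14,"ty":-0.014,"tz":-0.035,"rx":0,"ry":0,"rz":0},
    {"tx":0.16,"ty":-0.016,"tz":-0.04,"rx":0,"ry":0,"rz":0},
    {"tx":0.18,"ty":-0.018,"tz":-0.05,"rx":0,"ry":0,"rz":0},
    {"tx":0.2,"ty":-0.02,"tz":-0.06,"rx":0,"ry":0,"rz":0}
  ]
}}

```text
time_s: 8.42
tool_pos: [527.6, 142.0, 163.3]
tcp_rot: [0.742, 0.671, 0.0, 0.0]
ft_force: [5.2, -1.1, 4.5]
grip_width: 0.178
finger_force: 2.7
```

Emit:
{"fn": "jog_arm", "kwargs": {
  "motion": [
    {"tx":0.02,"ty":-0.002,"tz":-0.01,"rx":0,"ry":0,"rz":0},
    {"tx":0.04,"ty":-0.004,"tz":-0.02,"rx":0,"ry":0,"rz":0},
    {"tx":0.06,"ty":-0.006,"tz":-0.03,"rx":0,"ry":0,"rz":0},
    {"tx":0.08,"ty":-0.008,"tz":-0.04,"rx":0,"ry":0,"rz":0},
    {"tx":0.1,"ty":-0.01,"tz":-0.05,"rx":0,"ry":0,"rz":0},
    {"tx":0.12,"ty":-0.012,"tz":-0.055,"rx":0,"ry":0,"rz":0},
    {"tx":0.14,"ty":-0.014,"tz":-0.055,"rx":0,"ry":0,"rz":0},
    {"tx":0.155,"ty":-0.015,"tz":-0.055,"rx":0,"ry":0,"rz":0},
    {"tx":0.165,"ty":-0.016,"tz":-0.055,"rx":0,"ry":0,"rz":0},
    {"tx":0.165,"ty":-0.016,"tz":-0.055,"rx":0,"ry":0,"rz":0}
  ]
}}

```text
time_s: 9.25
tool_pos: [543.3, 140.4, 157.4]
tcp_rot: [0.742, 0.671, -0.0, -0.0]
ft_force: [0.9, 0.3, 0.7]
grip_width: 0.182
finger_force: 0.0
```

The lever returned with the spring load fading smoothly to zero. Now the flap bar.

Emit:
{"fn": "jog_arm", "kwargs": {
  "motion": [
    {"tx":0,"ty":0,"tz":0.3,"rx":0,"ry":0,"rz":0},
    {"tx":0,"ty":0,"tz":0.6,"rx":0,"ry":0,"rz":0},
    {"tx":0,"ty":0.1,"tz":0.7,"rx":0,"ry":0,"rz":0},
    {"tx":-0.3,"ty":0.4,"tz":0.7,"rx":0,"ry":0,"rz":0},
    {"tx":-0.6,"ty":0.7,"tz":0.7,"rx":0,"ry":0,"rz":0},
    {"tx":-0.887,"ty":1,"tz":0.7,"rx":0,"ry":0,"rz":0},
    {"tx":-0.887,"ty":1,"tz":0.7,"rx":0,"ry":0,"rz":0}
  ],
  "claw": 0.35
}}

```text
time_s: 9.83
tool_pos: [449.5, 246.4, 227.8]
tcp_rot: [0.739, 0.674, -0.0, -0.002]
ft_force: [-0.7, 1.3, 0.3]
grip_width: 0.347
finger_force: 0.0
```

Emit:
{"fn": "jog_arm", "kwargs": {
  "motion": [
    {"tx":0,"ty":0.3,"tz":-0.1,"rx":0,"ry":0,"rz":0},
    {"tx":0,"ty":0.562,"tz":-0.4,"rx":0,"ry":0,"rz":0},
    {"tx":0,"ty":0.562,"tz":-0.7,"rx":0,"ry":0,"rz":0},
    {"tx":0,"ty":0.562,"tz":-0.8,"rx":0,"ry":0,"rz":0},
    {"tx":0,"ty":0.562,"tz":-0.8,"rx":0,"ry":0,"rz":0}
  ]
}}

```text
time_s: 10.25
tool_pos: [453.5, 296.1, 145.3]
tcp_rot: [0.741, 0.671, -0.002, -0.0]
ft_force: [0.1, 0.3, -0.6]
grip_width: 0.351
finger_force: 0.0
```

Emit:
{"fn": "jog_arm", "kwargs": {
  "motion": [
    {"tx":0,"ty":0,"tz":-0.2,"rx":0,"ry":0,"rz":0},
    {"tx":0,"ty":0,"tz":-0.4,"rx":0,"ry":0,"rz":0},
    {"tx":0,"ty":0,"tz":-0.6,"rx":0,"ry":0,"rz":0},
    {"tx":0,"ty":0,"tz":-0.76,"rx":0,"ry":0,"rz":0},
    {"tx":0,"ty":0,"tz":-0.76,"rx":0,"ry":0,"rz":0}
  ]
}}

```text
time_s: 10.67
tool_pos: [454.2, 296.0, 70.2]
tcp_rot: [0.742, 0.671, -0.001, -0.0]
ft_force: [-1.3, 0.1, -0.4]
grip_width: 0.343
finger_force: 0.0
```

```bash
python3 - <<'E'
from h import *
s=robot.state();print(s["ft_force"],s["tool_pos"],s["joint_pos"])
a=cams.grab_frame("side");b=cams.grab_frame("scene")
cv2.imwrite("pics/a4.png",np.hstack([cv2.resize(a[210:330,200:320],(400,400)),cv2.resize(b[170:270,350:450],(400,400))]))
r=mask(b,"red",(335,200,385,230));print(r[0])
E
```

```text
[-1.2888646   0.08155679 -0.40479415] [454.21085681 295.99790445  70.20464285] [-0.64953367  0.84678875  0.02498465  1.74360628 -0.03596403  0.55440262
 -0.70311353]
[357.84615385 214.90384615]
```

View pics/a4.png

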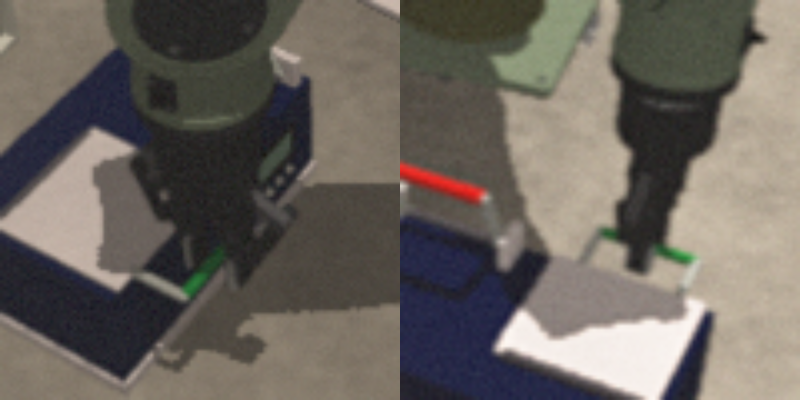

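The side crop at (205,270) shows the green bar between the fingers. I'll grip it and start lifting.

Emit:
{"fn": "jog_arm", "kwargs": {
  "motion": [
    {"tx":0,"ty":0,"tz":0,"rx":0,"ry":0,"rz":0},
    {"tx":0,"ty":0,"tz":0,"rx":0,"ry":0,"rz":0},
    {"tx":0,"ty":0,"tz":0,"rx":0,"ry":0,"rz":0},
    {"tx":0,"ty":0,"tz":0,"rx":0,"ry":0,"rz":0},
    {"tx":0,"ty":0,"tz":0.04,"rx":0,"ry":0,"rz":0},
    {"tx":0.002,"ty":0,"tz":0.08,"rx":0,"ry":0,"rz":0},
    {"tx":0.008,"ty":-0.001,"tz":0.165,"rx":0,"ry":0,"rz":0},
    {"tx":0.019,"ty":-0.002,"tz":0.247,"rx":0,"ry":0,"rz":0},
    {"tx":0.033,"ty":-0.003,"tz":0.328,"rx":0,"ry":0,"rz":0}
  ],
  "claw": 0,
  "squeeze": 30
}}

```text
time_s: 11.52
tool_pos: [458.9, 296.4, 105.4]
tcp_rot: [0.742, 0.671, 0.001, 0.0]
ft_force: [7.6, 1.2, -5.1]
grip_width: 0.1
finger_force: 29.2
```

Emit:
{"fn": "jog_arm", "kwargs": {
  "motion": [
    {"tx":0.026,"ty":-0.003,"tz":0.112,"rx":0,"ry":0,"rz":0},
    {"tx":0.067,"ty":-0.007,"tz":0.238,"rx":0,"ry":0,"rz":0},
    {"tx":0.116,"ty":-0.012,"tz":0.36,"rx":0,"ry":0,"rz":0},
    {"tx":0.176,"ty":-0.018,"tz":0.477,"rx":0,"ry":0,"rz":0},
    {"tx":0.245,"ty":-0.025,"tz":0.59,"rx":0,"ry":0,"rz":0},
    {"tx":0.322,"ty":-0.032,"tz":0.697,"rx":0,"ry":0,"rz":0},
    {"tx":0.408,"ty":-0.041,"tz":0.797,"rx":0,"ry":0,"rz":0},
    {"tx":0.5,"ty":-0.05,"tz":0.89,"rx":0,"ry":0,"rz":0},
    {"tx":0.588,"ty":-0.059,"tz":0.964,"rx":0,"ry":0,"rz":0}
  ]
}}

```text
time_s: 12.27
tool_pos: [517.8, 290.2, 201.7]
tcp_rot: [0.742, 0.671, 0.0, 0.0]
ft_force: [6.9, 1.8, -11.7]
grip_width: 0.103
finger_force: 29.1
```

Emit:
{"fn": "jog_arm", "kwargs": {
  "motion": [
    {"tx":0.065,"ty":-0.007,"tz":0.05,"rx":0,"ry":0,"rz":0},
    {"tx":0.133,"ty":-0.013,"tz":0.096,"rx":0,"ry":0,"rz":0},
    {"tx":0.277,"ty":-0.028,"tz":0.178,"rx":0,"ry":0,"rz":0},
    {"tx":0.426,"ty":-0.043,"tz":0.246,"rx":0,"ry":0,"rz":0},
    {"tx":0.582,"ty":-0.058,"tz":0.298,"rx":0,"ry":0,"rz":0},
    {"tx":0.742,"ty":-0.075,"tz":0.334,"rx":0,"ry":0,"rz":0},
    {"tx":0.904,"ty":-0.091,"tz":0.354,"rx":0,"ry":0,"rz":0},
    {"tx":0.987,"ty":-0.099,"tz":0.358,"rx":0,"ry":0,"rz":0}
  ]
}}

```text
time_s: 12.93
tool_pos: [616.7, 280.3, 237.9]
tcp_rot: [0.742, 0.671, 0.0, -0.0]
ft_force: [-2.0, -1.1, 9.0]
grip_width: 0.099
finger_force: 30.8
```

Emit:
{"fn": "jog_arm", "kwargs": {
  "motion": [
    {"tx":0.05,"ty":-0.005,"tz":0,"rx":0,"ry":0,"rz":0},
    {"tx":0.1,"ty":-0.01,"tz":-0.003,"rx":0,"ry":0,"rz":0},
    {"tx":0.15,"ty":-0.015,"tz":-0.006,"rx":0,"ry":0,"rz":0},
    {"tx":0.15,"ty":-0.015,"tz":-0.006,"rx":0,"ry":0,"rz":0}
  ]
}}

```text
time_s: 13.27
tool_pos: [631.3, 278.8, 237.1]
tcp_rot: [0.742, 0.671, 0.001, 0.0]
ft_force: [0.6, -1.7, 7.1]
grip_width: 0.103
finger_force: 30.9
```

Emit:
{"fn": "jog_arm", "kwargs": {
  "motion": [
    {"tx":0,"ty":0,"tz":0,"rx":0,"ry":0,"rz":0},
    {"tx":0,"ty":0,"tz":0,"rx":0,"ry":0,"rz":0},
    {"tx":0,"ty":0,"tz":0,"rx":0,"ry":0,"rz":0},
    {"tx":0,"ty":0,"tz":0.3,"rx":0,"ry":0,"rz":0},
    {"tx":0,"ty":0,"tz":0.6,"rx":0,"ry":0,"rz":0},
    {"tx":0,"ty":0,"tz":0.6,"rx":0,"ry":0,"rz":0}
  ],
  "claw": 0.35
}}

```text
time_s: 13.77
tool_pos: [631.6, 279.4, 301.5]
tcp_rot: [0.742, 0.671, 0.003, 0.001]
ft_force: [0.4, -0.3, 1.1]
grip_width: 0.35
finger_force: 0.0
```

Emit:
{"fn": "jog_arm", "kwargs": {
  "motion": [
    {"tx":-0.3,"ty":0.02,"tz":0,"rx":0,"ry":0,"rz":0},
    {"tx":-0.6,"ty":0.05,"tz":0,"rx":0,"ry":0,"rz":0.04},
    {"tx":-0.85,"ty":0.075,"tz":0,"rx":0,"ry":0,"rz":0.08},
    {"tx":-0.85,"ty":0.075,"tz":0,"rx":0,"ry":0,"rz":0.12},
    {"tx":-0.85,"ty":0.075,"tz":0,"rx":0,"ry":0,"rz":0.16},
    {"tx":-0.85,"ty":0.075,"tz":0,"rx":0,"ry":0,"rz":0.2},
    {"tx":-0.85,"ty":0.075,"tz":0,"rx":0,"ry":0,"rz":0.24},
    {"tx":-0.85,"ty":0.075,"tz":0,"rx":0,"ry":0,"rz":0.28},
    {"tx":-0.85,"ty":0.075,"tz":0,"rx":0,"ry":0,"rz":0.3},
    {"tx":-0.85,"ty":0.075,"tz":0,"rx":0,"ry":0,"rz":0.3}
  ]
}}

```text
time_s: 14.6
tool_pos: [545.6, 286.3, 296.1]
tcp_rot: [0.355, 0.935, -0.0, -0.0]
ft_force: [-0.1, -0.8, 0.4]
grip_width: 0.349
finger_force: 0.0
```

Emit:
{"fn": "jog_arm", "kwargs": {
  "motion": [
    {"tx":0,"ty":0,"tz":0,"rx":0,"ry":0,"rz":0.04},
    {"tx":0,"ty":0,"tz":0,"rx":0,"ry":0,"rz":0.08},
    {"tx":0,"ty":0,"tz":0,"rx":0,"ry":0,"rz":0.12},
    {"tx":0,"ty":0,"tz":-0.1,"rx":0,"ry":0,"rz":0.16},
    {"tx":0,"ty":0,"tz":-0.3,"rx":0,"ry":0,"rz":0.2},
    {"tx":0,"ty":0,"tz":-0.6,"rx":0,"ry":0,"rz":0.2},
    {"tx":0,"ty":0,"tz":-0.6,"rx":0,"ry":0,"rz":0.2}
  ]
}}

```text
time_s: 15.18
tool_pos: [544.2, 285.2, 231.8]
tcp_rot: [0.051, 0.999, -0.002, -0.003]
ft_force: [-0.6, 1.1, -0.9]
grip_width: 0.346
finger_force: 0.0
```

```bash
python3 - <<'E'
from h import *
np.set_printoptions(precision=2,suppress=True)
s=robot.state();print(s["ft_force"],s["tool_pos"],s["tcp_rot"],s["joint_pos"])
c=cams.get_calibration("wrist");w=cams.grab_frame("wrist");a=cams.grab_frame("side");b=cams.grab_frame("scene")
cv2.imwrite("pics/w5.png",w);cv2.imwrite("pics/s5.png",a);cv2.imwrite("pics/b5.png",b)
cv2.imwrite("pics/a5.png",np.hstack([cv2.resize(w,(480,300)),cv2.resize(b[150:270,330:458],(320,300))]))
r=mask(w,"orange",(0,0,640,400));print(r)
if r: print([onz(c,q,112) for q in r[:3]])
for n,im,roi in(("scene",b,(335,170,460,260)),("side",a,(200,180,300,300))):
    g=mask(im,"green",roi);print(n,g)
E
```

```text
[-0.58  1.08 -0.91] [544.21 285.22 231.77] [ 0.05  1.   -0.   -0.  ] [-0.37  0.76 -0.37  1.26  0.27  1.18  0.72]
(array([325.45, 186.58]), array([325.26, 164.95]), array([325.63, 207.05]), 506)
[array([546.68, 288.81, 112.  ]), array([527.11, 290.59, 112.  ]), array([565.92, 287.07, 112.  ])]
scene (array([397.14, 224.64]), array([409.81, 228.6 ]), array([382.94, 220.21]), 50)
side None
```

View pics/a5.png

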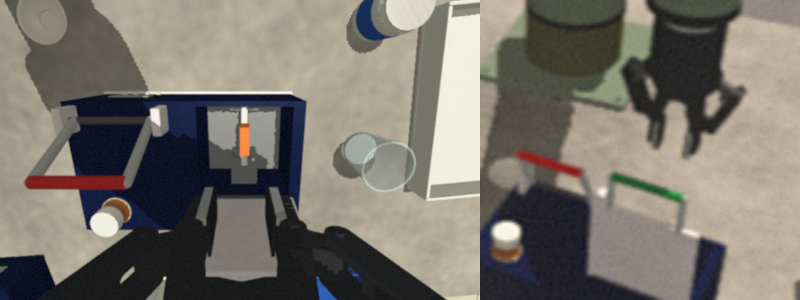

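The wrist view shows the tab at (325,187), in line under the tool, with the flap upright and released behind it. Descending.

Emit:
{"fn": "jog_arm", "kwargs": {
  "motion": [
    {"tx":0,"ty":0.012,"tz":-0.25,"rx":0,"ry":0,"rz":0},
    {"tx":0,"ty":0.012,"tz":-0.5,"rx":0,"ry":0,"rz":0},
    {"tx":0,"ty":0.012,"tz":-0.75,"rx":0,"ry":0,"rz":0},
    {"tx":0,"ty":0.012,"tz":-1,"rx":0,"ry":0,"rz":0},
    {"tx":0,"ty":0.012,"tz":-1,"rx":0,"ry":0,"rz":0},
    {"tx":0,"ty":0.012,"tz":-1,"rx":0,"ry":0,"rz":0}
  ]
}}

```text
time_s: 15.83
tool_pos: [546.1, 288.0, 137.2]
tcp_rot: [0.051, 0.999, -0.0, 0.0]
ft_force: [-0.7, -0.4, 1.6]
grip_width: 0.353
finger_force: 0.0
```

```bash
python3 - <<'E'
from h import *
np.set_printoptions(precision=2,suppress=True)
s=robot.state();print(s["ft_force"],s["tool_pos"],s["tcp_rot"])
c=cams.get_calibration("wrist");w=cams.grab_frame("wrist")
r=mask(w,"orange",(0,0,640,400));print(r,[onz(c,q,112) for q in r[:3]])
E
```

```text
[-0.66 -0.36  1.59] [546.05 288.   137.21] [ 0.05  1.   -0.    0.  ]
(array([321.57, 238.43]), array([318.69, 224.65]), array([324.2, 251. ]), 381) [array([557.52, 287.64, 112.  ]), array([547.93, 286.78, 112.  ]), array([566.5 , 288.44, 112.  ])]
```

Emit:
{"fn": "jog_arm", "kwargs": {
  "motion": [
    {"tx":0,"ty":-0.003,"tz":-0.2,"rx":0,"ry":0,"rz":0},
    {"tx":0,"ty":-0.003,"tz":-0.4,"rx":0,"ry":0,"rz":0},
    {"tx":0,"ty":-0.003,"tz":-0.6,"rx":0,"ry":0,"rz":0},
    {"tx":0,"ty":-0.003,"tz":-0.75,"rx":0,"ry":0,"rz":0},
    {"tx":0,"ty":-0.003,"tz":-0.84,"rx":0,"ry":0,"rz":0},
    {"tx":0,"ty":-0.003,"tz":-0.84,"rx":0,"ry":0,"rz":0}
  ]
}}

```text
time_s: 16.38
tool_pos: [545.9, 287.5, 52.1]
tcp_rot: [0.05, 0.999, -0.0, 0.0]
ft_force: [-0.7, 0.0, 0.1]
grip_width: 0.356
finger_force: 0.0
```

Emit:
{"fn": "jog_arm", "kwargs": {
  "motion": [
    {"tx":0,"ty":0,"tz":0,"rx":0,"ry":0,"rz":0},
    {"tx":0,"ty":0,"tz":0,"rx":0,"ry":0,"rz":0},
    {"tx":0,"ty":0,"tz":0,"rx":0,"ry":0,"rz":0},
    {"tx":0,"ty":0,"tz":0,"rx":0,"ry":0,"rz":0},
    {"tx":0,"ty":0,"tz":0,"rx":0,"ry":0,"rz":0}
  ],
  "claw": 0,
  "squeeze": 40
}}

```text
time_s: 16.8
tool_pos: [546.5, 288.0, 53.7]
tcp_rot: [0.05, 0.999, 0.001, 0.001]
ft_force: [-0.4, 0.4, 9.2]
grip_width: 0.131
finger_force: 41.5
```

Emit:
{"fn": "jog_arm", "kwargs": {
  "motion": [
    {"tx":0,"ty":0,"tz":0.05,"rx":0,"ry":0,"rz":0},
    {"tx":0,"ty":0,"tz":0.1,"rx":0,"ry":0,"rz":0},
    {"tx":0,"ty":0,"tz":0.2,"rx":0,"ry":0,"rz":0},
    {"tx":0,"ty":0,"tz":0.35,"rx":0,"ry":0,"rz":0},
    {"tx":0,"ty":0,"tz":0.5,"rx":0,"ry":0,"rz":0},
    {"tx":0,"ty":0,"tz":0.65,"rx":0,"ry":0,"rz":0},
    {"tx":0,"ty":0,"tz":0.8,"rx":0,"ry":0,"rz":0},
    {"tx":0,"ty":0,"tz":0.9,"rx":0,"ry":0,"rz":0},
    {"tx":0,"ty":0,"tz":1,"rx":0,"ry":0,"rz":0}
  ]
}}

```text
time_s: 17.55
tool_pos: [545.8, 287.4, 153.4]
tcp_rot: [0.05, 0.999, 0.0, 0.0]
ft_force: [0.1, -0.2, -0.6]
grip_width: 0.132
finger_force: 40.1
```

Emit:
{"fn": "jog_arm", "kwargs": {
  "motion": [
    {"tx":0,"ty":0,"tz":0.15,"rx":0,"ry":0,"rz":0},
    {"tx":0,"ty":0,"tz":0.3,"rx":0,"ry":0,"rz":0},
    {"tx":0,"ty":0,"tz":0.4,"rx":0,"ry":0,"rz":0},
    {"tx":-0.2,"ty":0,"tz":0.4,"rx":0,"ry":0,"rz":0},
    {"tx":-0.4,"ty":0,"tz":0.4,"rx":0,"ry":0,"rz":0},
    {"tx":-0.6,"ty":0,"tz":0.4,"rx":0,"ry":0,"rz":0},
    {"tx":-0.8,"ty":0,"tz":0.4,"rx":0,"ry":0,"rz":0},
    {"tx":-1,"ty":0,"tz":0.4,"rx":0,"ry":0,"rz":0},
    {"tx":-1,"ty":0,"tz":0.4,"rx":0,"ry":0,"rz":0},
    {"tx":-1,"ty":0,"tz":0.4,"rx":0,"ry":0,"rz":0}
  ]
}}

```text
time_s: 18.38
tool_pos: [445.4, 287.5, 192.4]
tcp_rot: [0.05, 0.999, -0.0, 0.0]
ft_force: [2.1, -0.6, -0.8]
grip_width: 0.133
finger_force: 40.1
```

```bash
python3 - <<'E'
from h import *
s=robot.state();print(s["ft_force"],s["tool_pos"],s["tcp_rot"],s["joint_pos"])
a=cams.grab_frame("side");b=cams.grab_frame("scene")
cv2.imwrite("pics/a6.png",np.hstack([cv2.resize(a[180:300,210:330],(400,400)),cv2.resize(b[150:270,330:450],(400,400))]))
E
```

```text
[ 2.11653712 -0.5536243  -0.82175032] [445.36411455 287.52913755 192.41830956] [ 4.98326664e-02  9.98757566e-01 -9.09130748e-05  1.49525301e-04] [-0.43857505  0.66286306 -0.36005756  1.65304124  0.28610652  0.8779352
  0.55832816]
```

View pics/a6.png

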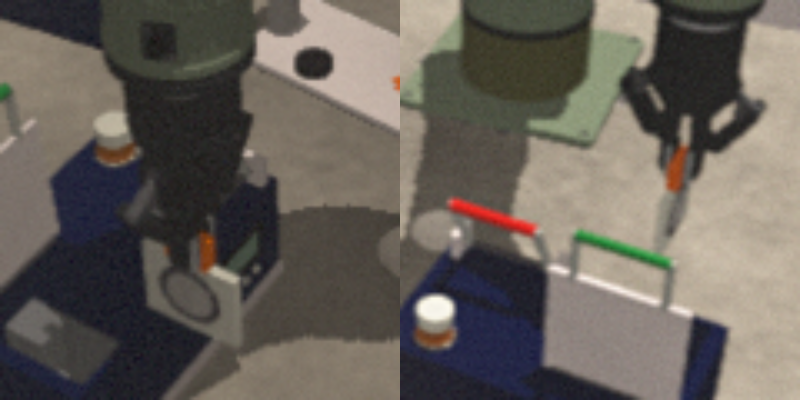

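The plate is held upright by the tab and the flap stays open behind it. The lever (scene crop 490,217) is at rest. Next I'll carry the plate to the camera along the front.

Emit:
{"fn": "jog_arm", "kwargs": {
  "motion": [
    {"tx":-0.05,"ty":-0.15,"tz":0,"rx":0,"ry":0,"rz":-0.03},
    {"tx":-0.1,"ty":-0.3,"tz":0,"rx":0,"ry":0,"rz":-0.06},
    {"tx":-0.1,"ty":-0.5,"tz":0,"rx":0,"ry":0,"rz":-0.09},
    {"tx":-0.1,"ty":-0.75,"tz":0,"rx":0,"ry":0,"rz":-0.12},
    {"tx":-0.1,"ty":-1,"tz":0,"rx":0,"ry":0,"rz":-0.15}
  ]
}}

```text
time_s: 18.9
tool_pos: [436.1, 186.4, 191.8]
tcp_rot: [0.284, 0.959, -0.0, 0.0]
ft_force: [-0.1, 0.0, -1.5]
grip_width: 0.131
finger_force: 40.1
```

Emit:
{"fn": "jog_arm", "kwargs": {
  "motion": [
    {"tx":0,"ty":-0.25,"tz":0,"rx":0,"ry":0,"rz":-0.03},
    {"tx":0,"ty":-0.5,"tz":0,"rx":0,"ry":0,"rz":-0.06},
    {"tx":0,"ty":-0.75,"tz":0,"rx":0,"ry":0,"rz":-0.1},
    {"tx":0,"ty":-1,"tz":0,"rx":0,"ry":0,"rz":-0.13}
  ]
}}

```text
time_s: 19.23
tool_pos: [436.2, 86.0, 191.9]
tcp_rot: [0.474, 0.881, 0.0, 0.0]
ft_force: [0.6, 0.1, -1.0]
grip_width: 0.132
finger_force: 40.1
```

Emit:
{"fn": "jog_arm", "kwargs": {
  "motion": [
    {"tx":0,"ty":-0.25,"tz":0,"rx":0,"ry":0,"rz":-0.03},
    {"tx":0,"ty":-0.5,"tz":0,"rx":0,"ry":0,"rz":-0.06},
    {"tx":0,"ty":-0.75,"tz":0,"rx":0,"ry":0,"rz":-0.1},
    {"tx":0,"ty":-1,"tz":0,"rx":0,"ry":0,"rz":-0.13}
  ]
}}

```text
time_s: 19.57
tool_pos: [436.1, -14.2, 191.9]
tcp_rot: [0.643, 0.766, 0.0, 0.0]
ft_force: [0.7, 0.1, 0.1]
grip_width: 0.133
finger_force: 40.1
```

Emit:
{"fn": "jog_arm", "kwargs": {
  "motion": [
    {"tx":0,"ty":-0.25,"tz":0,"rx":0,"ry":0,"rz":-0.03},
    {"tx":0,"ty":-0.5,"tz":0,"rx":0,"ry":0,"rz":-0.06},
    {"tx":0,"ty":-0.75,"tz":0,"rx":0,"ry":0,"rz":-0.1},
    {"tx":0,"ty":-1,"tz":0,"rx":0,"ry":0,"rz":-0.125},
    {"tx":0,"ty":-1,"tz":0,"rx":0,"ry":0,"rz":-0.125},
    {"tx":0,"ty":-1,"tz":0,"rx":0,"ry":0,"rz":-0.125}
  ]
}}

```text
time_s: 20.07
tool_pos: [435.9, -113.9, 191.8]
tcp_rot: [0.778, 0.628, -0.0, 0.0]
ft_force: [-0.9, 1.1, -0.6]
grip_width: 0.136
finger_force: 40.1
```

```bash
cat > m.py <<'E'
from h import *
np.set_printoptions(precision=3,suppress=True)
s=robot.state();print(s["time_s"],s["ft_force"],s["tool_pos"],s["tcp_rot"],s["joint_pos"],s["grip_width"])
q=s["tcp_rot"];print("toolx deg",2*np.degrees(np.arctan2(q[1],q[0])))
I={n:cams.grab_frame(n) for n in("side","scene","wrist")};C={n:cams.get_calibration(n) for n in I}
for n in I: cv2.imwrite(f"pics/m_{n}_{int(s['time_s']*100)}.png",I[n])
# predicted tab centre, search around its projection
p=s["tool_pos"]+[0,0,44.5];U={}
for n in("side","scene"):
    R,t,K,D=[np.array(C[n][k],float) for k in("R","t","camera_matrix","dist")]
    f=lambda X:cv2.projectPoints(np.array(X,float)[None],cv2.Rodrigues(R)[0],t,K,D)[0].ravel()
    u=f(p);x,y=u.astype(int);r=mask(I[n],"orange",(x-14,y-14,x+15,y+15));U[n]=r[0] if r else None
    print(n,"pred",u,"tab",r)
if all(v is not None for v in U.values()): print("tab",tri(C["side"],U["side"],C["scene"],U["scene"]),"pred",p)
E
python3 m.py
```

```text
20.0667 [-0.858  1.059 -0.611] [ 435.883 -113.856  191.779] [ 0.778  0.628 -0.     0.   ] [ 0.136  0.543  0.08   1.927 -0.066  0.673  0.043] 0.13558624966860408
toolx deg 77.8208221869831
side pred [333.987 167.138] tab None
scene pred [297.582 171.269] tab (array([300.5, 172. ]), array([300.5, 169. ]), array([300.5, 175. ]), 14)
```

```bash
cat > wm.py <<'E'
from h import *
import sys
np.set_printoptions(precision=1,suppress=True)
c=cams.get_calibration("wrist");w=cams.grab_frame("wrist")
h=cv2.cvtColor(w,cv2.COLOR_BGR2HSV);H,S,V=[h[...,i].astype(int) for i in range(3)]
for nm,m,mn in(("or",(H>3)&(H<20)&(S>150)&(V>100),15),("wh",(V>185)&(S<30),800)):
    n,l,st,ce=cv2.connectedComponentsWithStats(m.astype(np.uint8))
    for i in range(1,n):
        if st[i,4]<mn: continue
        print(nm,st[i],onz(c,ce[i],12))
        if nm=="wh":
            k=max(cv2.findContours((l==i).astype(np.uint8),0,2)[0],key=cv2.contourArea)
            a=cv2.approxPolyDP(k,4,True)[:,0]
            for p in a: print("   ",p,onz(c,p.astype(float),12)[:2])
E
python3 wm.py
```

```text
or [355 229  25  23 349] [ 470.4 -201.8   12. ]
or [ 307  235   30  103 2831] [ 407.1 -250.4   12. ]
wh [ 335  185  199  104 9660] [ 562.4 -232.    12. ]
    [533 186] [ 657.1 -176.5]
    [473 185] [ 593.2 -161.8]
    [476 212] [ 594.2 -193.6]
    [464 240] [ 578.3 -224.7]
    [383 238] [ 488.5 -203.1]
    [371 254] [ 471.9 -220. ]
    [362 254] [ 461.8 -217.8]
    [351 237] [ 453.3 -194.3]
    [335 234] [ 436.3 -187. ]
    [336 248] [ 434.  -204.2]
    [348 248] [ 447.4 -207. ]
    [351 259] [ 448.3 -221.5]
    [363 260] [ 461.6 -225.6]
    [373 288] [ 467.  -264.6]
    [513 288] [ 630.8 -299.8]
    [517 269] [ 636.4 -275. ]
    [491 259] [ 607.1 -255.4]
    [491 240] [ 608.5 -231.2]
    [506 223] [ 626.3 -213.8]
    [526 223] [ 648.4 -218.5]
```

Emit:
{"fn": "jog_arm", "kwargs": {
  "motion": [
    {"tx":0.05,"ty":-0.2,"tz":0,"rx":0,"ry":0,"rz":0},
    {"tx":0.15,"ty":-0.4,"tz":0,"rx":0,"ry":0,"rz":0},
    {"tx":0.25,"ty":-0.6,"tz":0,"rx":0,"ry":0,"rz":0},
    {"tx":0.337,"ty":-0.8,"tz":-0.1,"rx":0,"ry":0,"rz":0},
    {"tx":0.337,"ty":-0.884,"tz":-0.25,"rx":0,"ry":0,"rz":0},
    {"tx":0.337,"ty":-0.884,"tz":-0.4,"rx":0,"ry":0,"rz":0},
    {"tx":0.337,"ty":-0.884,"tz":-0.475,"rx":0,"ry":0,"rz":0},
    {"tx":0.337,"ty":-0.884,"tz":-0.475,"rx":0,"ry":0,"rz":0},
    {"tx":0.337,"ty":-0.884,"tz":-0.475,"rx":0,"ry":0,"rz":0}
  ]
}}

```text
time_s: 21.02
tool_pos: [469.6, -200.4, 144.7]
tcp_rot: [0.777, 0.629, -0.0, -0.0]
ft_force: [0.3, -0.5, -0.2]
grip_width: 0.133
finger_force: 40.0
```

```bash
python3 m.py; python3 - <<'E'
from h import *
import glob
np.set_printoptions(precision=1,suppress=True)
# plate outline in the side view: bright low-saturation blob near the predicted plate
C={n:cams.get_calibration(n) for n in("side","scene")};tp=robot.state()["tool_pos"]
for n in C:
    im=cv2.imread(sorted(glob.glob(f"pics/m_{n}_*.png"))[-1])
    R,t,K,D=[np.array(C[n][k],float) for k in("R","t","camera_matrix","dist")]
    P=lambda X:cv2.projectPoints(np.array(X,float)[None],cv2.Rodrigues(R)[0],t,K,D)[0].ravel()
    e=np.array([np.sin(.213),np.cos(.213),0])
    print(n,"pred corners",[P(tp+[0,0,dz]+e*s) for dz in(30.5,-39.5) for s in(40,-40)],"mid",P(tp+[0,0,-4.5]))
    x,y=P(tp).astype(int);cv2.imwrite(f"pics/z_{n}.png",im[y-45:y+45,x-45:x+45])
    h=cv2.cvtColor(im,cv2.COLOR_BGR2HSV)
    for r in range(y-26,y+30,2): print(r,x-26,"".join("O" if (h[r,k,1]>150 and h[r,k,0]<20) else "W" if (h[r,k,2]>150 and h[r,k,1]<45) else "#" if h[r,k,2]<70 else "." for k in range(x-26,x+27)))
E
```

```text
21.0167 [ 0.292 -0.506 -0.157] [ 469.567 -200.367  144.749] [ 0.777  0.629 -0.    -0.   ] [ 0.31   0.691  0.055  1.791 -0.058  0.661  0.189] 0.13311340941042835
toolx deg 78.00349298300114
side pred [333.387 162.919] tab None
scene pred [271.874 182.495] tab (array([274.462, 182.923]), array([274.492, 179.995]), array([274.429, 186.004]), 13)
side pred corners [array([326.1, 171.8]), array([339.9, 160.9]), array([325.2, 189.2]), array([338.5, 178. ])] mid [332.6 175. ]
147 306 ................###..#################..##########.#.
149 306 .................####################...#########....
151 306 ..................##################....#####........
153 306 ......................######.########.#####..........
155 306 .......................##################............
157 306 #......................#.#############...............
159 306 ##.....................#.#OO..######.................
161 306 ##.....................#.OOO...####..................
163 306 #......................#.OOO..#####..................
165 306 .........................OOO..####...................
167 30
[... 2275 characters left out ...]
.WWW.W...WWWWWWWW.
200 246 W.W..WWWW......W.WW..WWWW...........W.W..W.W.W.WW..W.
202 246 WWWWWWW.WW.WWWWW.W.WW.WWWWWWW.......WW.WW..W.W..W....
204 246 .WW....W.WWW...W.WWWWWWWW......W.WW.WW..WW.WWWW......
206 246 ....WW.WWWWW.WWWW.WWWWWWW...WW.WW.W...W.W.W..........
208 246 ####...W.W.W.WWW....W.W..WWWWWW...W..W.W.............
210 246 ..####...WWWWW.WWWW..WWWWWWWWWWWWWW..................
212 246 .######.WW.WWW..WWW.WWWWWWWWWWWW.....................
214 246 #######..WW....W..WWWWWWWWWWW........................
216 246 ######...W...W..WWWWWWWW..................W..........
218 246 ######..WWW..WWWWWW.....................WW....W......
220 246 ######..WWWW................OOOOO..............W.....
```

```bash
python3 - <<'E'
from h import *
from scipy.spatial.transform import Rotation as Ro
np.set_printoptions(precision=1,suppress=True)
s=robot.state();tp=s["tool_pos"];print(s["time_s"],tp);c=cams.get_calibration("wrist");w=cams.grab_frame("wrist")
M=Ro.from_quat(s["tcp_rot"]).as_matrix();e,nrm=M[:,0],M[:,1]
R,t,K,D=[np.array(c[k],float) for k in("R","t","camera_matrix","dist")]
P=lambda X:cv2.projectPoints(np.array(X,float)[None],cv2.Rodrigues(R)[0],t,K,D)[0].ravel()
for nm,a,b,z in(("tab",18,6,58.5),("tab",18,6,30.5),("plate",40,4,30.5),("plate",40,4,-39.5)):
    print(nm,z,[P(tp+e*a+nrm*k*b+[0,0,z]) for k in(-1,1)])
h=cv2.cvtColor(w,cv2.COLOR_BGR2HSV);H,S,V=[h[...,i].astype(int) for i in range(3)]
m=((H>3)&(H<20)&(S>150)&(V>100))
for r in range(150,400,4):
    k=np.flatnonzero(m[r,270:380])+270
    print(r,(k.min(),k.max(),len(k)) if len(k) else "-", " ".join(f"{S[r,x]}/{V[r,x]}" for x in range(300,345,4)))
E
```

```text
21.1667 [ 469.8 -200.8  145.3]
tab 58.5 [array([305.3, 258.6]), array([336.9, 258.6])]
tab 30.5 [array([307.9, 230.3]), array([334.1, 230.3])]
plate 30.5 [array([311.9, 183.7]), array([330.1, 183.7])]
plate -39.5 [array([314.5, 155.8]), array([327.1, 155.8])]
150 - 25/135 26/135 24/136 25/134 20/137 23/136 22/137 26/136 21/134 26/137 26/140 22/138
154 - 22/138 28/139 22/138 24/136 24/136 24/138 26/137 26/139 22/138 26/136 21/134 26/135
158 - 25/133 25/134 29/139 26/137 25/133 26/135 26/137 26/136 24/138 28/136 26/136 27/134
162 - 24/137 26/136 26/136 28/138 26/116 25/112 31/116 21/124 23/135 25/135 25/135 26/137
166 - 23/136 23/135 30/136 23/136 22/117 27/114 26/117 31/123 21/136 29/134 29/140 22/139
170 - 27/131 25/135 26/136 27/131 29/115 26/116 28/117 24/118 25/132 26/136 23/134 26/137
174 - 27/133 23/131 25/131 33/132 28/117 32/118 31/116 20/112 27/130 29/133 28/139 24/136
178 (np.int64(306), np.int64(336), 14) 26/135 40/133 185/138 188/133 31/116 33/116 33/116 33/116 193/135 179/137 23/133 24/137
182 (np.int64(307), np.int64(336), 12) 26/129 31/130 196/134 170/132 27/115 26/116 
[... 5053 characters left out ...]
 39/158 40/159 42/156 43/159 42/153 41/157 42/156 39/157 32/63
370 - 40/134 38/156 39/164 40/167 41/163 40/159 43/154 37/160 37/158 39/162 37/153 24/64
374 - 38/27 45/17 16/32 31/58 41/105 39/137 40/122 36/84 19/40 19/27 70/22 45/17
378 - 24/21 46/22 36/28 33/23 61/25 32/24 48/16 69/26 58/22 35/29 15/17 85/18
382 - 49/21 18/29 29/26 54/19 64/20 32/16 33/23 14/18 17/30 41/25 113/18 12/22
386 - 21/24 23/22 10/25 18/28 34/30 32/24 32/24 23/22 61/21 45/17 29/26 0/24
390 - 61/21 13/19 49/26 31/25 64/24 33/31 78/26 29/26 43/24 109/21 0/22 49/26
394 - 85/21 35/22 61/25 22/23 47/27 44/23 81/22 9/29 10/26 13/20 25/31 38/20
398 - 102/15 57/18 19/27 61/25 41/25 78/23 34/30 21/24 35/22 26/29 31/25 57/18
```

Emit:
{"fn": "jog_arm", "kwargs": {
  "motion": [
    {"tx":0,"ty":0,"tz":0,"rx":0,"ry":0,"rz":0},
    {"tx":0,"ty":0,"tz":0,"rx":0,"ry":0,"rz":0},
    {"tx":0,"ty":0,"tz":0,"rx":0,"ry":0,"rz":0},
    {"tx":0,"ty":0,"tz":0,"rx":0,"ry":0,"rz":0},
    {"tx":0,"ty":0,"tz":0,"rx":0,"ry":0,"rz":0},
    {"tx":0,"ty":0,"tz":0,"rx":0,"ry":0,"rz":0}
  ]
}}

```text
time_s: 21.72
tool_pos: [469.4, -201.0, 144.5]
tcp_rot: [0.777, 0.629, -0.0, -0.0]
ft_force: [0.1, 0.1, -0.5]
grip_width: 0.134
finger_force: 40.0
```

```bash
python3 wm.py; python3 - <<'E'
from h import *
for n,roi,g in(("scene",(335,200,385,230),(380,210,425,240)),):
    b=cams.grab_frame(n);print(mask(b,"red",roi)[0],mask(b,"green",g)[0])
s=robot.state();print(s["tool_pos"],s["tcp_rot"])
E
```

```text
or [307 176   6  12  66] [ 458.9 -199.3   12. ]
or [330 176   8  12  82] [ 481.  -203.8   12. ]
or [ 307  235   30  103 2835] [ 446.4 -310.7   12. ]
wh [ 365  110  160   51 4400] [ 604.1 -180.2   12. ]
    [365 126] [ 518.1 -160. ]
    [401 138] [ 547.9 -177.1]
    [410 123] [ 557.5 -165.7]
    [431 116] [ 576.4 -163.6]
    [448 125] [ 590.3 -174.4]
    [452 147] [ 591.9 -194.7]
    [513 160] [ 645.7 -218.3]
    [524 111] [ 657.1 -176.2]
    [377 110] [ 530.7 -148.6]
    [374 125] [ 526.1 -160.8]
wh [466 210  42  34 964] [ 619.9 -281.3   12. ]
    [481 210] [ 613.4 -260.9]
    [466 242] [ 596.5 -291.4]
    [501 243] [ 630.5 -299.9]
    [507 214] [ 637.7 -270.3]
wh [ 261  218   52   27 1068] [ 422.5 -243.4   12. ]
    [261 218] [ 405.3 -224.7]
    [265 244] [ 402.1 -251.9]
    [306 244] [ 441.6 -260.4]
    [312 232] [ 450.2 -249.2]
    [287 220] [ 429.3 -231.9]
wh [  99  290   83   51 3339] [ 248.6 -302.2   12. ]
    [ 99 290] [ 219.7 -266.5]
    [107 338] [ 203.9 -324.6]
    [146 340] [ 245.  -335.8]
    [181 315] [ 293.4 -313.1]
    [179 295] [ 299.5 -289.4]
[357.44578313 214.71084337] [396.66129032 224.37096774]
[ 469.35845937 -200.99317984  144.43766381] [ 7.77478944e-01  6.28908964e-01 -4.07576093e-05 -6.47245360e-05]
```

Emit:
{"fn": "jog_arm", "kwargs": {
  "motion": [
    {"tx":0.01,"ty":0.01,"tz":0,"rx":0,"ry":0,"rz":0},
    {"tx":0.01,"ty":0.01,"tz":0,"rx":0,"ry":0,"rz":0},
    {"tx":0.01,"ty":0.01,"tz":0,"rx":0,"ry":0,"rz":0},
    {"tx":0.01,"ty":0.01,"tz":0,"rx":0,"ry":0,"rz":0},
    {"tx":0.01,"ty":0.01,"tz":0,"rx":0,"ry":0,"rz":0}
  ]
}}

```text
time_s: 22.23
tool_pos: [470.3, -200.0, 144.5]
tcp_rot: [0.777, 0.629, -0.0, -0.0]
ft_force: [-0.0, -0.2, -1.4]
grip_width: 0.135
finger_force: 40.0
```

```bash
python3 -c "
from cell import workorder
print(workorder.hand_in())"
```

```text
the job is handed in; nothing more can be done
None
```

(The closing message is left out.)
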